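# Hold a heat-sink end wall on its case for screwing

## Task

Shoot the jig's bolt fully home into its keeper, so that it bars the end of the lane. Then take the finned heat sink and set its flat face squarely on the open end of the aluminium case, edges flush, and gently push so that the case slides back along its lane until it rests against the bolt. Finish while still holding it there with a steady push of about 10 N, as a third hand for the colleague who will drive the screws: do not let go, and leave the other things on the bench where they are.

Things in the scene. Friction and masses are not known exactly. Their poses are not given: they have to be found in the camera images.
- jig: Shop-made assembly jig fixed to the bench. Dark wooden base plate 12 mm thick, x -65..125, y -120..120 mm in its axes; origin on the bench top, under the middle of the lane. The lane runs along y between two aluminium rails (inner faces at x = +-30, 12 mm wide, y 0..80, tops 30 mm above the bench); at y below 0 there is only the flat plate, so fingers have room there.
- stop (a point): Point of the jig where the shot bolt crosses the middle of the lane: x = 0, y = +95 mm in the jig's axes, 35 mm above the bench. The 12 mm bolt stops the case at y = +89 mm. The bolt's barrel (20 mm thick, top 45 mm above the bench) stands at x 30..72 mm, its keeper (a staple, top 52 mm above the bench) at x -30..-42 mm. Axes as the jig.
- bolt: The stop bolt: a 12 mm round steel bar, 120 mm long, its outer end bent straight up as a 12 mm thick upright handle 50 mm tall. Origin on the bar's axis under the handle, 35 mm above the bench; the bar runs along -x; axes as the jig. In the jig's axes the origin slides from x = +152 mm (drawn) to +80 mm (fully home, a firm stop), y = +95 mm; about 2 N of friction; it stays where left.
- bolt_handle (a point): Point to grip on the bolt's upright handle: on its axis, 72 mm above the bench, 13 mm below the handle's top and 37 mm above the bar's axis. Axes as the jig.
- case: Extruded aluminium instrument case, 56 mm wide (x), 110 mm long (y), 46 mm high, about 0.3 kg, loose in the jig's lane with 2 mm play either side, standing on the plate. Origin at the centre of its underside; open end, showing the green board, at y = -55 mm; black closed end at y = +55 mm, towards the bolt. It starts 15 to 40 mm short of the bolt and slides easily.
- case_mouth (a point): Centre of the case's open end face, 23 mm above its underside; axes as the case.
- case_back (a point): Centre of the case's closed end face, 23 mm above its underside; axes as the case.
- heatsink: Finned aluminium heat sink, the case's end wall: 56 mm wide (x), 30 mm deep (y), 46 mm high, about 0.14 kg, standing loose on the bench beside the jig. Origin at the centre of its underside. Flat face at y = +15 mm, upright fins y -15..+10 mm; grip it from above by its flat sides at x = -28 and +28 mm. Standing on the jig's plate it matches the case's height and outline.
- sink_face (a point): Centre of the heat sink's flat face, 23 mm above its underside; axes as the heat sink (y points out of the face).
- screw_dish: Bystander: round black dish of screws, 80 mm across, 22 mm high. Origin at the centre of its underside.
- screwdriver: Bystander: hand screwdriver lying on the bench, its length along its x axis.
- meter: Bystander: white hand-held multimeter, 75 x 140 x 40 mm, lying on its back. Origin at the centre of its underside.
- board_carton: Bystander: open cardboard box of circuit boards, 170 x 150 x 55 mm. Origin at the centre of its underside.
Not all that is in view belongs to the job. What is shaped like the heatsink but blue or purple is not meant.

How it is judged:
On the way, in this order (a step that is already met when the one before it is completed fails the run):
1. the bolt is shot home into its keeper (x of bolt in the frame of jig below 0.086 m), for 0.2 s.
2. the heat sink's flat face bears on the case's open end (contact force between heatsink and case above 0.3 N and distance between sink_face and case_mouth below 0.008 m and x of bolt in the frame of jig below 0.086 m), for 0.1 s.
At the end, for the whole second after the job is handed in: Bolt home (within 6 mm of fully home); the robot still holds the heat sink, still and upright, its face on the case's open end with 5 to 20 N, the case bearing on the bolt with over 3 N; outlines flush within 4 mm, faces within 3 mm and 0.06 rad; all for the last second (x of bolt in the frame of jig below 0.086 m and contact force between heatsink and case between 5 and 20 N and contact force between case and bolt above 3 N and contact force between the fingers and heatsink above 2 N and x of sink_face in the frame of case_mouth between -0.004 and 0.004 m and z of sink_face in the frame of case_mouth between -0.004 and 0.004 m and y of sink_face in the frame of case_mouth between -0.003 and 0.003 m and angle between the y axis of heatsink and the y axis of case, either way round below 0.06 rad and angle between each of heatsink, case's own z axis and vertical below 0.06 rad and angle between the y axis of case and the y axis of jig, either way round below 0.08 rad and linear speed of each of heatsink, case below 0.01 m/s); the arm keeps its last pose, push and grip.
It fails at once if the push between heat sink and case exceeds 50 N (not gentle) (contact force between heatsink and case above 50 N).
It fails at once if a bystander is shifted by more than 20 mm (distance of any of screw_dish, screwdriver, meter, board_carton from where it was at the start of the episode above 0.02 m).
It also fails if it takes over 58 s, if anything falls off the work surface, if the arm or the gripper's body presses on something with over 40 N, if the wrist force passes 120 N, or if a joint passes its speed limit or range.

## Robot

A 6-joint arm with a two-finger parallel gripper is mounted at the origin on the work surface. World frame = base frame: x ahead of the robot, y to its left, z up, the work surface at z = 0. Lengths are in m, angles in rad, forces in N, time in s.
With the tool pointing down it reaches from about 0.275 to 0.75 m from the base axis. Payload 10.2 kg.
Tool frame: the origin (TCP) lies midway between the tips of the shut fingers; the grasp point (between the pads) lies 19 mm behind it (env.hold_point_z is the distance from the TCP to the grasp point, in m); x points along the fingers, z is the direction in which the jaws open and shut, and the axes are right-handed (so a half turn about x gives the same grasp; the last joint's range is limited). The gripper opens to 85 mm and grips with 20 to 120 N. Pads are 22 mm wide; open, the fingers measure 114 mm over their backs; the gripper's body (76 mm by 85 mm) begins 54 mm behind the grasp point. The pads swing forward as they close: fully open they stand 13 mm farther back than shut.
Start: joints at [1.091, 0.313, 1.498, -0, 1.331, -0.223], TCP at [0.133, 0.508, 0.231] pointing down, gripper open.
Joint ranges: [-2.94, 2.94], [-0.97, 2.17], [0.19, 2.56], [-1.23, 4.37], [0.02, 3.11], [-2.88, 2.88]. Speed limits (rad/s): [2.39, 2.39, 3.01, 3.14, 3.14, 3.14].

## Interface

Orientations are given as a unit quaternion [x, y, z, w].
In Python, from bench import env, kinematics, monitor, eyes, job gives the robot as it stands. The module is installed in compiled form; this text tells all that it offers. Calls block until the motion is done:
- env.reach(position, orientation): joint-space move of the TCP to a pose.
- env.movel(position, velocity=0.15, frame=None, guard=None): straight line of the TCP; frame=None keeps the orientation; velocity is the mean speed in m/s. With guard (N) it stops when the force on the tool has changed by that much, and returns True; else False.
- env.set_joints(angles): joint-space move.
- env.release() and env.close_gripper(effort=None): open the fingers fully, or close them until they stop; effort is the grip in N (None keeps the last).
- env.hold(seconds).
- kinematics.ik(position, orientation): joint angles nearest the present ones, or None.
- monitor.sense(): the state.
- eyes.grab_frame(name): name is "side" or "top"; returns a dict with "frame" (480x640x3 uint8, red, green, blue), "mtx" (3x3 intrinsics, pixels), "k1" (the pictures are not rectified: a ray, as slopes to the right and down, at radius r is drawn at 1 + k1 r^2 times it, then the intrinsics apply), "view" (4x4, takes a point from world to camera coordinates). Camera axes: x right, y down, z forward; pixel columns grow to the right and rows downward; lengths in m; the calibration is good to about 2 mm. A picture is of the moment at which its call begins. There is no depth.
A pose or a line that the arm cannot do raises env.MotionError and nothing moves.
- job.hand_in(): hands the job in, once; it reports no verdict.
The state is a dict: "clock": time; "joints": joint angles; "qvel": joint speeds; "joint_efforts": joint torques, N m; "position": TCP position; "ee_rot": TCP orientation; "contact_force": force on the tool from outside, world axes, zero at the start; "ft_torque": the same for the moment, N m; "finger_gap": opening from 0.0 (shut) to 1.0 (fully open).
Only numpy, scipy, OpenCV 4.12 (cv2) and the standard library are available. Lean on these libraries where they do the work, as an engineer would, in place of code of your own. Each camera call takes 0.05 s, during which the arm holds its last target. There are 200 camera calls.

## Working session

There is one attempt and no reset: what is moved stays moved. The work goes in short steps, each a Python script; the robot and the scene stay as the last script left them, time stands still between calls to the robot, and variables do not carry over. Pictures are saved under pics/ and viewed, about 8 in all and at most 12, crops included, and the job is handed in when it is done.

```bash
mkdir -p pics; ls
python3 - <<'E'
from bench import env,kinematics,monitor,eyes,job
import cv2,numpy as np
for n in("top","side"):
    d=eyes.grab_frame(n); cv2.imwrite(f"pics/{n}0.png",d["frame"][:,:,::-1])
    print(n,d["mtx"].tolist(),d["k1"],np.round(d["view"],4).tolist())
print(monitor.sense(),env.hold_point_z)
E
```

```text
pics
top [[449.2183830005475, 0.0, 316.0481414802047], [0.0, 449.2183830005475, 237.78633679988928], [0.0, 0.0, 1.0]] -0.05457181303077556 [[-0.0053, -1.0, 0.008, 0.0052], [-0.9991, 0.0049, -0.0423, 0.6084], [0.0422, -0.0082, -0.9991, 1.2181], [0.0, 0.0, 0.0, 1.0]]
side [[458.9681063678411, 0.0, 310.1153483489076], [0.0, 458.9681063678411, 241.21217903339453], [0.0, 0.0, 1.0]] 0.03325543067411949 [[0.962, -0.2725, -0.0179, -0.6023], [-0.1923, -0.6294, -0.753, 0.1658], [0.194, 0.7278, -0.6578, 1.2123], [0.0, 0.0, 0.0, 1.0]]
{'clock': 0.1, 'joints': array([ 1.09058677e+00,  3.13391409e-01,  1.49831809e+00, -3.33924674e-05,
        1.33102311e+00, -2.23389194e-01]), 'qvel': array([-2.94863940e-04, -1.35244395e-03, -1.97869032e-03, -9.58754045e-04,
        1.02665443e-04, -9.23750582e-05]), 'joint_efforts': array([ 2.80106658e-03, -4.12905407e+01, -2.60143894e+01, -1.72844530e-04,
        3.01279761e-03,  2.36468014e-05]), 'position': array([0.1332631 , 0.50757632, 0.23080986]), 'ee_rot': array([-0.43203647,  0.56027127,  0.431677  ,  0.55954943]), 'contact_force': array([-0.13963788, -0.24372011,  0.28415765]), 'ft_torque': array([-0.01312167, -0.02247903,  0.02714542]), 'finger_gap': 1.0018507234531076} 0.0187
```

View pics/top0.png

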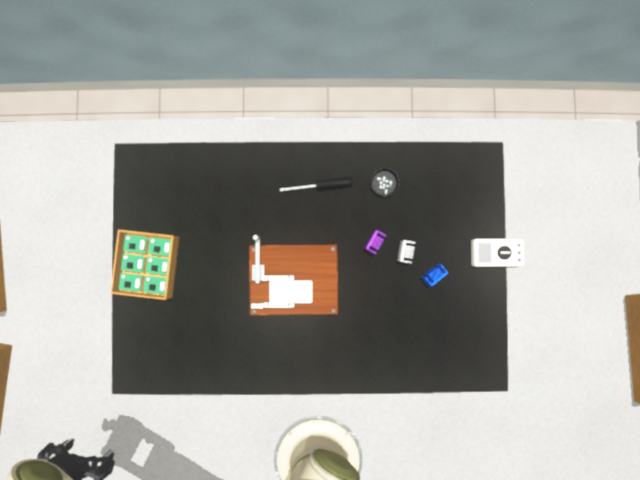

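View pics/side0.png

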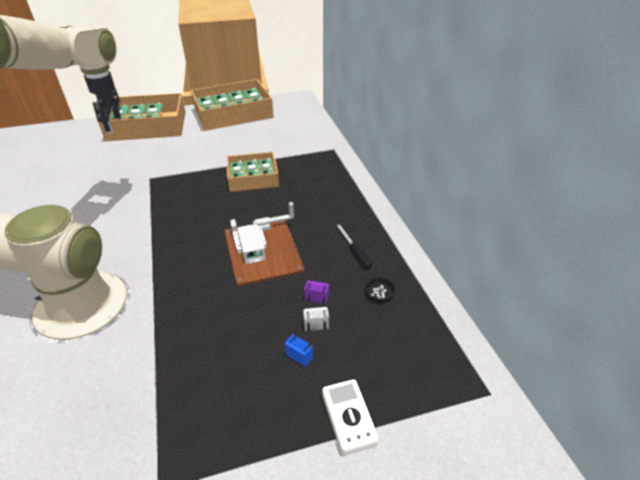

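The top view shows the jig at cols 249–338, rows 245–315, with the lane pointing image-left (world +y). The drawn bolt's handle is near (256,238). The grey sink is at (407,251), with purple at (376,242) and blue at (435,275) as decoys. The side view agrees. Next I'll enlarge.

```bash
cat > h.py <<'E'
from bench import env,kinematics,monitor,eyes,job
import cv2,numpy as np
from scipy.spatial.transform import Rotation as R
def ray(d,uv):
    K=d["mtx"];k=d["k1"]
    p=(np.atleast_2d(uv)-[K[0,2],K[1,2]])/K[0,0]
    q=p.copy()
    for _ in range(20): q=p/(1+k*(q**2).sum(1,keepdims=True))
    V=d["view"];Rm=V[:3,:3]
    return -Rm.T@V[:3,3],np.c_[q,np.ones(len(q))]@Rm
def at_z(d,uv,z):
    o,r=ray(d,uv); return o+r*((z-o[2])/r[:,2:])
def proj(d,P):
    V=d["view"];c=np.atleast_2d(P)@V[:3,:3].T+V[:3,3];s=c[:,:2]/c[:,2:]
    s=s*(1+d["k1"]*(s**2).sum(1,keepdims=True));return s*d["mtx"][0,0]+[d["mtx"][0,2],d["mtx"][1,2]]
def crop(n,x0,y0,x1,y1,k,name,d=None):
    d=d or eyes.grab_frame(n)
    cv2.imwrite(name,cv2.resize(d["frame"][y0:y1,x0:x1,::-1],None,fx=k,fy=k,interpolation=cv2.INTER_CUBIC)); return d
E
python3 - <<'E'
from h import *
d=crop("top",240,228,345,322,6,"pics/j1.png")
f=d["frame"].astype(int); 
crop("top",355,222,455,292,7,"pics/s1.png",d)
hsv=cv2.cvtColor(d["frame"],cv2.COLOR_RGB2HSV)
# bright grey in sink window
m=((hsv[...,2]>90)&(hsv[...,1]<60)).astype(np.uint8); m[:, :392]=0;m[:,424:]=0;m[:232]=0;m[268:]=0
c=max(cv2.findContours(m,0,2)[0],key=cv2.contourArea);print("sink",cv2.minAreaRect(c))
b=((f[...,0]>f[...,2]+35)).astype(np.uint8); b[:,:240]=0;b[:,345:]=0;b[:225]=0;b[330:]=0
c=np.vstack(cv2.findContours(b,0,2)[0]);print("plate",cv2.minAreaRect(c))
# top plate projections
r=cv2.boxPoints(cv2.minAreaRect(c));print(np.round(at_z(d,r,.012),4))
E
```

```text
sink ((406.2297058105469, 251.1216278076172), (15.946702003479004, 23.837854385375977), 9.462322235107422)
plate ((293.5, 279.5), (71.0, 89.0), 90.0)
[[ 0.5923  0.186   0.012 ]
 [ 0.5911 -0.058   0.012 ]
 [ 0.3973 -0.0567  0.012 ]
 [ 0.3986  0.1861  0.012 ]]
```

View pics/j1.png

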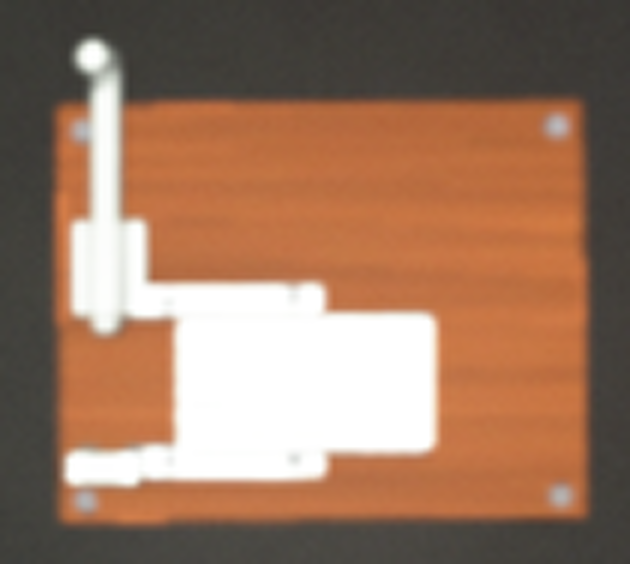

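View pics/s1.png

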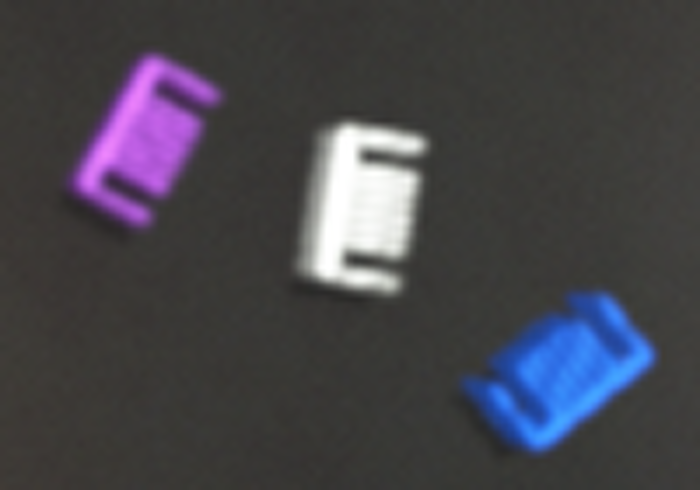

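```bash
cat >> h.py <<'E'
from scipy.optimize import minimize
def boxpts(x0,x1,y0,y1,z0,z1): return np.array([[x,y,z] for x in(x0,x1) for y in(y0,y1) for z in(z0,z1)],float)
def place(P,p,z=0): return R.from_euler('z',p[2]).apply(P)+[p[0],p[1],z]
def fit(obs,P,p0,z=0):
    # obs: list of (d, hull contour); maximise IoU of convex silhouettes
    def cost(p):
        s=0
        for d,h in obs:
            a=cv2.convexHull(proj(d,place(P,p,z)).astype(np.float32)); i=cv2.intersectConvexConvex(a,h)[0]
            s+=1-i/(cv2.contourArea(a)+cv2.contourArea(h)-i)
        return s
    return minimize(cost,p0,method='Nelder-Mead',options=dict(xatol=1e-5,fatol=1e-6,initial_simplex=np.array(p0)+np.r_[np.zeros((1,3)),np.diag([.01,.01,.1])]))
SINK=boxpts(-.028,.028,-.015,.015,0,.046)
def hull(d,win,k=8,thr=100):
    x0,y0,x1,y1=win
    f=cv2.resize(d["frame"][y0:y1,x0:x1],None,fx=k,fy=k,interpolation=cv2.INTER_CUBIC);h=cv2.cvtColor(f,cv2.COLOR_RGB2HSV)
    m=((h[...,2]>thr)&(h[...,1]<70)).astype(np.uint8)
    c=max(cv2.findContours(m,0,2)[0],key=cv2.contourArea)
    return cv2.convexHull(((c.reshape(-1,2)+.5)/k-.5+[x0,y0]).astype(np.float32))
E
python3 - <<'E'
from h import *
t=eyes.grab_frame("top");s=eyes.grab_frame("side")
c=lambda a,k,o:(np.array(a,float)+.5)/k-.5+o
pl=c([(56,102),(583,98),(589,517),(60,521)],6,[240,228])
W=at_z(t,pl,.012)
M=np.array([(125,120),(125,-120),(-65,-120),(-65,120)])/1000
a,b=M-M.mean(0),W[:,:2]-W[:,:2].mean(0)
y=np.arctan2((a[:,0]*b[:,1]-a[:,1]*b[:,0]).sum(),(a*b).sum())
o=W[:,:2].mean(0)-R.from_euler('z',y).apply(np.r_[M.mean(0),0])[:2]
print("jig",o,y,np.linalg.norm(b)/np.linalg.norm(a))
J=lambda P:place(np.atleast_2d(P),[*o,y])
print("handle",at_z(t,c([(92,55)],6,[240,228]),.085),"pred",J([.152,.095,.085]))
cs=c([(175,313),(437,313),(437,453),(175,453)],6,[240,228]);print("case",at_z(t,cs,.058),"rail edges pred",J([[0,0,0],[.03,0,.03],[-.03,0,.03]]))
print("rails seen",at_z(t,c([(326,283),(326,481)],6,[240,228]),.03))
for thr in(80,110,140):
    ht=hull(t,(390,228,426,270),thr=thr);hs=hull(s,(298,298,336,334),thr=thr)
    for n,ob in(("t",[(t,ht)]),("s",[(s,hs)]),("ts",[(t,ht),(s,hs)])):
        r=fit(ob,SINK,[.57,-.23,-.15]);print(thr,n,r.x.round(4),round(r.fun,3))
q=R.from_matrix(np.array([[0,-1,0],[0,0,1],[-1,0,0]]).astype(float)).as_quat();print(q,R.from_quat(monitor.sense()['ee_rot']).as_matrix().round(2))
E
```

```text
jig [0.46575658 0.06488339] 0.004699616265444535 1.002678665437676
handle [[0.60882145 0.16039255 0.085     ]] pred [[0.61730844 0.16059668 0.085     ]]
case [[0.49667151 0.12746422 0.058     ]
 [0.49608779 0.01263044 0.058     ]
 [0.4349216  0.01293746 0.058     ]
 [0.43551464 0.1275979  0.058     ]] rail edges pred [[0.46575658 0.06488339 0.        ]
 [0.49575624 0.06502438 0.03      ]
 [0.43575691 0.06474241 0.03      ]]
rails seen [[0.50836387 0.06238977 0.03      ]
 [0.41982481 0.06272762 0.03      ]]
80 t [ 0.5726 -0.2432 -0.2786] 0.211
80 s [ 0.5732 -0.2409 -0.0101] 0.153
80 ts [ 0.5717 -0.2422 -0.1037] 0.383
110 t [ 0.5708 -0.2435 -0.2204] 0.129
110 s [ 0.5726 -0.2396 -0.1184] 0.074
110 ts [ 0.5719 -0.2418 -0.1599] 0.259
140 t [ 0.5705 -0.2435 -0.1903] 0.07
140 s [ 0.5751 -0.2315 -0.0339] 0.227
140 ts [ 0.5712 -0.2435 -0.1973] 0.419
[ 0.5 -0.5 -0.5 -0.5] [[-0.   -0.97  0.25]
 [-0.    0.25  0.97]
 [-1.    0.   -0.  ]]
```

```bash
cat >> h.py <<'E'
def quat(jaw):  # tool down, jaw axis at angle 'jaw' from world x
    z=np.array([np.cos(jaw),np.sin(jaw),0]);x=np.array([0,0,-1.]);return R.from_matrix(np.c_[x,np.cross(z,x),z]).as_quat()
def show():
    s=monitor.sense();print("t",round(s['clock'],2),"p",s['position'].round(4),"F",s['contact_force'].round(2),"M",s['ft_torque'].round(2),"gap",round(s['finger_gap'],3),"j",s['joints'].round(2))
E
python3 - <<'E'
from h import *
env.close_gripper(40); q=quat(np.pi/2+.0047)
env.reach([.668,.160,.20],q);show()
print(env.movel([.668,.160,.055],.2,guard=15));show()
print(env.movel([.64,.160,.055],.12,guard=10));show()
print(env.movel([.556,.1597,.055],.05,guard=10));show()
env.hold(.3);show()
crop("top",240,228,345,322,6,"pics/j2.png")
E
```

```text
t 3.29 p [0.6677 0.161  0.2002] F [ 0.11 -0.02 -0.02] M [-0.01 -0.   -0.07] gap -0.002 j [ 0.07  0.71  0.96  0.    1.47 -1.51]
False
t 4.17 p [0.6687 0.1602 0.0566] F [ 0.64 -0.51  0.01] M [-0.02 -0.02  0.02] gap -0.002 j [ 0.07  0.83  1.13 -0.    1.18 -1.51]
False
t 4.55 p [0.6409 0.1601 0.0565] F [ 0.28 -0.32 -0.31] M [-0.01  0.03 -0.05] gap 0.0 j [ 0.07  0.77  1.24 -0.    1.13 -1.51]
True
t 5.98 p [0.562  0.1597 0.0553] F [2.34 0.56 1.6 ] M [-0.   -0.4  -0.02] gap -0.003 j [ 0.08  0.63  1.51 -0.    1.   -1.5 ]
t 6.28 p [0.562  0.1596 0.055 ] F [ 2.5  -0.42  1.85] M [ 0.11 -0.46 -0.02] gap 0.001 j [ 0.08  0.63  1.51 -0.    1.   -1.5 ]
```

View pics/j2.png

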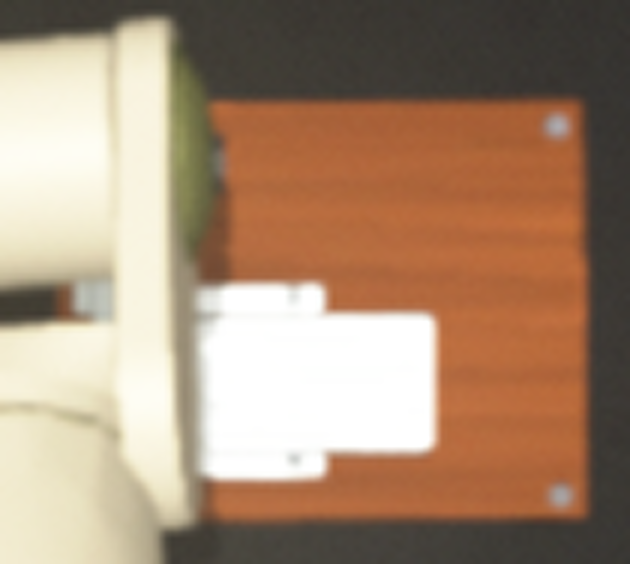

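The arm stopped against a firm stop at TCP x = 0.562, against 0.563 predicted for fully home. I'll confirm by picture on the next look. Now for the sink.

Run:
```python
from h import *
env.movel([.60,.16,.056],.15);env.movel([.60,.16,.2],.3)
env.release()
t=crop("top",240,228,345,322,6,"pics/j3.png")
h=t["frame"]
for a in(-.17,-.17+np.pi):
    j=kinematics.ik([.571,-.2425,.16],quat(a));print(a,None if j is None else j.round(2))
    if j is not None and abs(j[5])<2: best=a
env.reach([.571,-.2425,.16],quat(best));show()
t=eyes.grab_frame("top");s=eyes.grab_frame("side")
crop("side",270,180,350,345,4,"pics/s3.png",s)
print("guard",env.movel([.571,-.2425,.009],.12,guard=8));show()
env.close_gripper(60);show()
```

```text
-0.17 [-0.59  0.58  1.29 -0.    1.28 -0.42]
2.971592653589793 [-0.59  0.58  1.29 -0.    1.28  2.72]
t 9.71 p [ 0.5714 -0.2417  0.1602] F [ 0.37 -0.21 -0.69] M [0.   0.07 0.03] gap 1.002 j [-0.59  0.58  1.29  0.    1.28 -0.42]
guard False
t 11.22 p [ 0.5714 -0.2427  0.0098] F [-0.75 -0.52  0.03] M [ 0.02  0.   -0.04] gap 0.998 j [-0.59  0.76  1.41 -0.    0.98 -0.42]
t 11.6 p [ 0.5713 -0.2427  0.0096] F [0.12 0.28 4.27] M [ 0.    0.17 -0.05] gap 0.647 j [-0.59  0.76  1.41 -0.    0.98 -0.42]
```

Run:
```python
import cv2,numpy as np
from h import *
a=cv2.imread("pics/j3.png");d=crop("side",220,190,345,340,3.4,"pics/s4.png");b=cv2.imread("pics/s4.png")
H=max(len(a),len(b));p=lambda i:cv2.copyMakeBorder(i,0,H-len(i),0,0,0)
o=np.hstack([p(a),p(b)]);f=800/o.shape[1];cv2.imwrite("pics/c4.png",cv2.resize(o,None,fx=min(f,1),fy=min(f,1)));print(f)
```

```text
0.7582938388625592
```

View pics/c4.png

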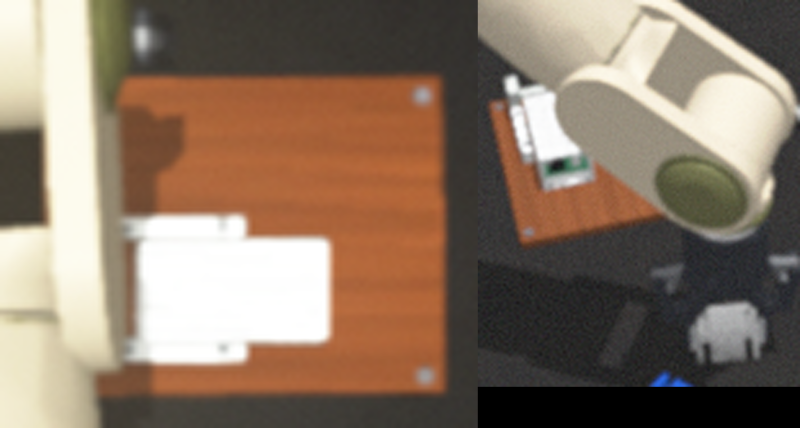

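Run:
```python
from h import *
env.movel([.571,-.2425,.12],.15);show()
env.reach([.466,-.07,.12],quat(.0047));show()
env.movel([.466,-.07,.026],.15,guard=10);show()
t=crop("top",240,228,345,322,6,"pics/j5.png")
s=eyes.grab_frame("side");crop("side",205,190,335,300,3,"pics/s5.png",s)
a=cv2.imread("pics/j5.png");b=cv2.imread("pics/s5.png")
a=cv2.resize(a,(430,384));b=cv2.resize(b,None,fx=370/390,fy=370/390);b=cv2.copyMakeBorder(b,0,384-len(b),0,0,0)
cv2.imwrite("pics/c5.png",np.hstack([a,b]))
```

```text
t 12.54 p [ 0.5705 -0.2422  0.1188] F [ 0.19  0.64 -2.25] M [0.   0.02 0.  ] gap 0.647 j [-0.59  0.62  1.33 -0.    1.19 -0.42]
t 13.37 p [ 0.4668 -0.0708  0.1201] F [-0.15 -0.97 -1.86] M [-0.05 -0.06 -0.03] gap 0.646 j [-0.4   0.32  1.8  -0.    1.02 -0.4 ]
t 14.14 p [ 0.4666 -0.0705  0.0265] F [-0.73 -1.18 -0.85] M [-0.03  0.02  0.01] gap 0.645 j [-0.4   0.48  1.87 -0.    0.79 -0.4 ]
```

View pics/c5.png

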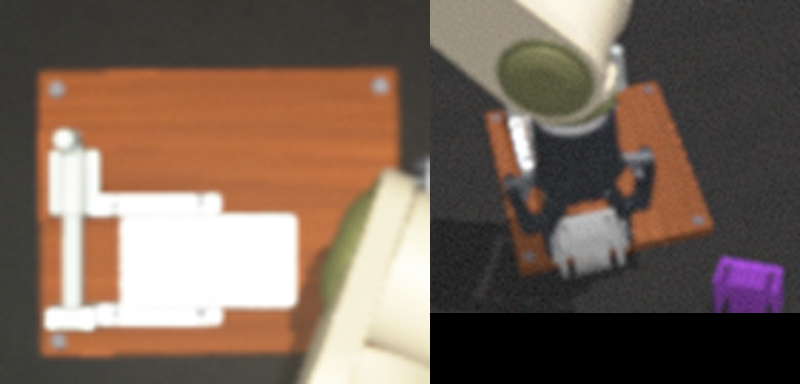

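The bolt bar now spans the lane into its keeper (left panel, handle at about (65,139)), the sink is upright in the grip (right panel, about (590,240)), and the case hasn't moved. Next is the slow guarded push.

```bash
cat >> h.py <<'E'
def force(n=20):
    F=[]
    for _ in range(n): env.hold(.02);F.append(monitor.sense()['contact_force'])
    return np.mean(F,0)
E
python3 - <<'E'
from h import *
env.movel([.4655,-.07,.0225],.05,guard=6);show()
env.movel([.4655,-.015,.0225],.08,guard=6);show()
f0=force();np.save("f0.npy",f0);print("tare",f0.round(2))
g=env.movel([.4656,.012,.0225],.02,guard=6);show();print(g,(force()-f0).round(2))
if not g:
    g=env.movel([.4656,.036,.0225],.015,guard=6);show();print(g,(force()-f0).round(2))
E
```

```text
t 14.49 p [ 0.4655 -0.07    0.0226] F [-0.32  0.14 -0.84] M [0.02 0.01 0.03] gap 0.651 j [-0.4   0.49  1.88  0.    0.78 -0.4 ]
t 15.32 p [ 0.4656 -0.0152  0.0226] F [ 0.55 -0.35 -2.03] M [-0.07  0.02  0.02] gap 0.65 j [-0.28  0.48  1.89 -0.    0.77 -0.29]
tare [ 0.18 -0.32 -1.27]
t 17.16 p [0.4656 0.012  0.0225] F [-0.55 -1.07 -1.63] M [-0.05 -0.05 -0.  ] gap 0.646 j [-0.23  0.48  1.89  0.    0.77 -0.23]
False [-0.31  0.33  0.13]
t 18.56 p [0.4656 0.0284 0.0224] F [ 0.6  -3.22  0.42] M [-0.49 -0.06 -0.08] gap 0.648 j [-0.19  0.48  1.89 -0.    0.77 -0.19]
True [ 0.62 -2.62  1.07]
```

Run:
```python
from h import *
f0=np.load("f0.npy");y=monitor.sense()['position'][1]
for i in range(25):
    y+=.0003; env.movel([.4656,y,.0225],.01); f=force(15)-f0
    print(i,round(y,4),monitor.sense()['position'].round(4),f.round(2))
    if -f[1]>9.3: break
env.hold(1);print((force(30)-f0).round(2));show()
t=crop("top",240,228,345,322,6,"pics/j6.png")
s=eyes.grab_frame("side");crop("side",215,195,315,290,4,"pics/s6.png",s)
a=cv2.resize(cv2.imread("pics/j6.png"),(430,384));b=cv2.resize(cv2.imread("pics/s6.png"),None,fx=.92,fy=.92);b=cv2.copyMakeBorder(b,0,384-len(b),0,0,0)
cv2.imwrite("pics/c6.png",np.hstack([a,b]))
```

```text
0 0.0287 [0.4654 0.0284 0.0223] [-0.   -4.97 -0.95]
1 0.029 [0.4654 0.0285 0.0223] [-0.1  -7.16 -0.98]
2 0.0293 [0.4654 0.0285 0.0223] [-0.57 -9.12 -0.86]
3 0.0296 [0.4655 0.0286 0.0224] [ -0.95 -11.31  -0.44]
[ -0.9  -11.09  -0.56]
t 22.39 p [0.4654 0.0286 0.0224] F [ -0.56 -11.89  -1.78] M [-1.79  0.09 -0.04] gap 0.645 j [-0.19  0.48  1.89 -0.    0.77 -0.19]
```

View pics/c6.png

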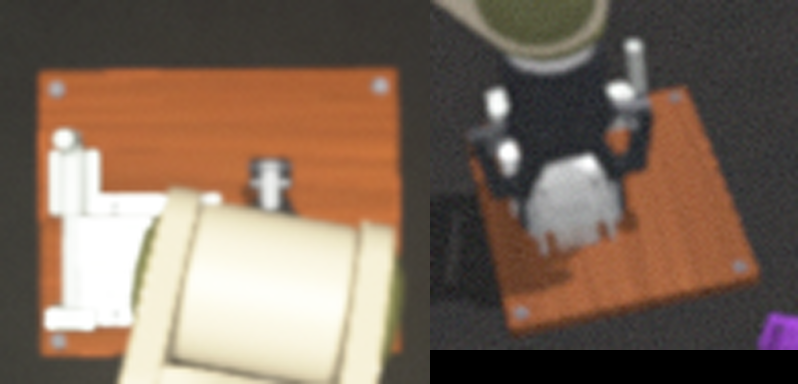

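Run:
```python
from h import *
print((force(15)-np.load("f0.npy")).round(2));show();job.hand_in();show()
```

```text
[ -0.76 -11.24  -0.45]
t 22.74 p [0.4654 0.0286 0.0223] F [ -1.37 -10.78  -2.59] M [-1.76  0.1  -0.06] gap 0.645 j [-0.19  0.48  1.89 -0.    0.77 -0.19]
the job is handed in; nothing more can be done
the job is handed in; nothing more can be done
```

The bolt is home, and the arm is holding the heat sink against the case's open end with a steady push of about 11 N. I handed the job in at 22.7 s of the 58 s allowed; it reports no verdict.

- **Bolt:** I pushed the handle with shut fingers until it hit a firm stop, 0.7 mm from where I expected fully home. The picture afterwards showed the bar across the lane and in its keeper.
- **Heat sink:** I gripped the grey heat sink by its flat sides at 60 N, stood it at the case mouth just above the plate, and slid the case back slowly. It stopped 0.5 mm from where I predicted it would meet the bolt.
- **Final push:** My last reading before hand-in was 11.2 N, steady for over a second. The picture shows the case's closed end against the bolt and the heat sink upright.
- **Bystanders:** The arm was never brought near the other things on the bench; I did not re-measure where they lie.

**Not checked directly:** the gripper hid the joint between heat sink and case, so I never saw that the edges are flush. From the arm's position and the jig I put it within about 2–3 mm sideways and 1 mm in height (limit 4 mm). The force between case and bolt is inferred from the wrist reading. My picture fits for the heat sink's angle disagreed by up to about 0.25 rad, so I gripped at an angle read from the edges, and the closing jaws should have squared it.

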